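# Balance the paint tins

### The job

On the balance stand a full paint tin and an empty one of the same kind, and the pan with the full tin has sunk. Take the larger of the two knobbed steel weights from the table and set it down upright, without dropping it, on the raised pan, in the middle of the free space in front of the tin, so that the two pans come level. Leave both tins standing where they are and let go of the weight.

Things in the scene. Friction and masses are not known exactly. Their poses are not given: they have to be found in the camera images.
- weight_mid (a point): the larger steel weight, upright on the table left of the balance: cylinder 36 mm across and 34 mm tall with a thin neck (5 mm) and a round knob (22 mm across, 11 mm tall) on top, 50 mm tall in all, about 300 g. The point is at its centre, 25 mm above its foot; z up. A smaller weight (24 mm across) and small things stand 95 mm or more away.
- pan_left (a joint): height of the balance's left pan (the one at larger y) above level, in m: +0.009 when it is fully raised, -0.009 when it has fully sunk, 0 when the pans are level. The right pan always does the opposite. A pan gives way softly: about 1 to 2 N starts the raised one down, and it sinks smoothly by itself when the right weight is let go on it.
- pan_left_spot (a point): on the top face of the balance's left pan, middle of its free front half (nearer the robot), where the weight goes; rides with the pan. The pan is a flat steel disc 180 mm across, no rim, its centre 45 mm beyond this point along its own +x; the tin's centre is about 87 mm beyond. y points from the right pan to the left (points 210 mm apart), z up. Top 120 mm above the table when level.
- pan_right_spot (a point): on the top face of the balance's right pan, middle of its free front half (nearer the robot), where the weight goes; rides with the pan. The pan is a flat steel disc 180 mm across, no rim, its centre 45 mm beyond this point along its own +x; the tin's centre is about 87 mm beyond. y points from the right pan to the left (points 210 mm apart), z up. Top 120 mm above the table when level.
- tin_a_mid (a point): a closed white paint tin, 76 mm across and 48 mm tall, at its centre half-way up. It stands on the back half of one of the pans (either one) and stays there.
- tin_b_mid (a point): a closed white paint tin, 76 mm across and 48 mm tall, at its centre half-way up. It stands on the back half of one of the pans (either one) and stays there.
Things that resemble listed ones, but are neither listed nor needed, are in the scene too. What is shaped like the part that bears tin_b_mid but purple or turquoise is not meant.

How it is judged:
By the outcome, as a careful person would: the job done as asked, in the order asked, and still so for the second after the job is handed in, with the robot touching nothing.
It also fails if it takes over 35 s, if anything falls off the work surface, if the arm or the gripper's body presses on something with over 40 N, if the wrist force passes 120 N, or if a joint passes its speed limit or range.

### The arm

A 6-joint arm with a two-finger parallel gripper is mounted at the origin on the work surface. World frame = base frame: x ahead of the robot, y to its left, z up, the work surface at z = 0. Lengths are in m, angles in degrees, forces in N, time in s.
With the tool pointing down it reaches from about 0.35 to 0.875 m from the base axis. Payload 4.2 kg.
Tool frame: the origin (TCP) lies midway between the tips of the shut fingers; the grasp point (between the pads) lies 19 mm behind it; z points along the fingers, y is the direction in which the jaws open and shut (so a half turn about z gives the same grasp; the last joint's range is limited). The gripper opens to 87 mm and grips with 3 to 60 N. Pads are 19 mm wide; open, the fingers measure 117 mm over their backs; the gripper's body (75 mm by 190 mm) begins 51 mm behind the grasp point.
Start: joints at [-61.501, 22.042, 0.453, 0, -68.411, -14.817], TCP at [0.148, -0.607, 0.223] pointing down, gripper open.
Joint ranges: [-179.83, 179.83], [-69.29, 118.12], [-61.27, 80.66], [-181.25, 117.63], [-171.15, -9.14], [-177.46, 177.46]. Speed limits (degrees/s): [159.86, 159.86, 180, 180, 180, 180].

### API

Orientations are given as a 3x3 rotation matrix whose columns are the frame's x, y, z axes.
In Python, from station import r gives the robot as it stands.
- The arm moves only by the tool carry_out, never from a script. Its argument "steps" is a list of rows, each a list of 2 entries, a list of its own where there are three numbers: the shift along the tool's x, y, z in cm, then the turn about the tool's z in degrees. In form: [[[x, y, z], twist], ...]. A call has 1 to 20 rows; each row is the pose to reach, as a shift and turn from the pose measured when the call began, along the tool's axes at that moment; what a row does not reach only later rows make up. A row lasts 1/10 s, in which the tool goes at most 50 mm and 8.59 degrees, less where a joint would pass 70% of its speed; a pose out of reach is approached as far as the arm can. A call with a gripper value outside its range is refused whole. "gripper" is the gripper's target within -1 to 1 (fully open at 1, half-way at 0, shut at -1), set as the call begins (left out, the last holds). The fingers move at their own pace and stop on an object; the grip force is fixed at half the most. Time passes only in rows, so rows that repeat a pose let the fingers close. It gives the time, the measured TCP pose, the force and the opening at its end, in the units of the state.
- r.sense(): the state, without advancing time (a new reading comes with each control period).
- r.capture(name): name is "scene" or "top" or "wrist"; returns the picture (384x512x3 uint8, red, green, blue); there is no depth.
- r.calibration(name): a dict with "camera_matrix" (3x3 intrinsics, pixels), "world_from_camera" (4x4, takes a point from camera to world coordinates). Camera axes: x right, y up, looking along -z (the intrinsics and any distortion apply to the point x, -y, -z); pixel columns grow to the right and rows downward; lengths in m; the calibration is good to about 2 mm. A picture is of the moment at which its call begins: read the wrist's pose just before it. calibration takes no time and is no camera call; for the wrist camera it gives the pose at the moment of the call.
- r.finish_job(): hands the job in, once; it reports no verdict.
Trained networks look in the newest picture that a camera, given by its name, has taken for a name from the list of things; names that differ only in an ending like _2 or _b are one class to them, and where a whole thing is asked for, a point or a joint stands for the part that bears it (a point fixed in the world has none). Each returns a list of dicts, best first, with "confidence" (0 to 1); they miss things now and then, are a little off and sometimes report something else, mostly with a low value. They report only what shows in the picture. A call takes as long as a camera call. They do not tell look-alikes from the thing itself.
- r.cut_out(camera, target): "pixels" (384x512 bool, what is visible of it).
- r.place_of(camera, target): "centre" ([x, y, z] in m, in world coordinates, good to about 4 mm: a listed point, or the origin of a listed thing).
The state is a dict: "time_s": time; "joints": joint angles; "joint_velocities": joint speeds; "effort": joint torques, N m; "tcp_pos": TCP position; "ee_rot": TCP orientation; "wrist_force": force on the tool from outside, world axes, zero at the start; "moment": the same for the moment, N m; "gripper_width": opening from 0.0 (shut) to 1.0 (fully open).
Only numpy, scipy, OpenCV 4.12 (cv2) and the standard library are available. Lean on these libraries where they do the work, as an engineer would, in place of code of your own. Each camera call takes 0.05 s, during which the arm holds its last target. There are 200 camera calls.

## Working session

There is one attempt and no reset: what is moved stays moved. The work goes in short steps, Python scripts to look and compute and a tool call to move; the robot and the scene stay as the last step left them, time stands still between calls to the robot, and variables do not carry over. Pictures are saved under pics/ and viewed, about 8 in all and at most 12, crops included, and the job is handed in when it is done.

Besides the shell and the picture viewer there is one more tool, called after "Emit:" by a JSON object that holds its "api" and its "payload", one argument or row to a line. carry_out: Moves the arm, as the interface text tells. Its arguments: {"type":"object","properties":{"steps":{"type":"array","items":{"type":"array"}},"gripper":{"type":"number"}},"required":["steps"]}

```bash
mkdir -p pics
python3 - <<'E'
from station import r
import cv2,numpy as np
s=r.sense();print(s['time_s'],s['tcp_pos'],np.round(s['ee_rot'],3).tolist(),s['gripper_width'])
for c in ['scene','top']:
    im=r.capture(c);cv2.imwrite(f'pics/{c}0.png',im[:,:,::-1])
    k=r.calibration(c);K=np.array(k['camera_matrix']);T=np.array(k['world_from_camera'])
    print(c,K.tolist(),np.round(T,3).tolist(),[x for x in k])
    for t in ['weight_mid','pan_left_spot','pan_right_spot','tin_a_mid']:
        for d in r.place_of(c,t)[:4]:
            p=np.linalg.inv(T)@np.append(d['centre'],1);q=K@[p[0],-p[1],-p[2]]
            print(t,np.round(d['centre'],4),round(d['confidence'],2),(q[:2]/q[2]).round())
E
```

```text
0.0 [ 0.14769883 -0.60666735  0.22146287] [[-0.972, -0.236, -0.001], [-0.236, 0.972, 0.002], [0.0, 0.002, -1.0]] 1.0000559712856298
scene [[394.8140037302728, 0.0, 262.23610837624125], [0.0, 394.8140037302728, 192.31854142944906], [0.0, 0.0, 1.0]] [[-0.291, -0.502, 0.814, 1.33], [0.957, -0.147, 0.252, 0.322], [-0.007, 0.852, 0.523, 0.632], [0.0, 0.0, 0.0, 1.0]] ['camera_matrix', 'world_from_camera']
weight_mid [0.414  0.2896 0.028 ] 0.53 [351. 211.]
pan_left_spot [0.5227 0.0019 0.1286] 0.64 [236. 183.]
pan_right_spot [ 0.5387 -0.2096  0.1139] 0.97 [159. 180.]
tin_a_mid [ 0.6302 -0.1997  0.134 ] 0.7 [142. 191.]
top [[459.24571618952706, 0.0, 245.4039788913381], [0.0, 459.24571618952706, 195.32318995555764], [0.0, 0.0, 1.0]] [[-0.019, 0.991, -0.13, 0.377], [-1.0, -0.019, 0.0, 0.078], [-0.002, 0.13, 0.992, 1.157], [0.0, 0.0, 0.0, 1.0]] ['camera_matrix', 'world_from_camera']
weight_mid [ 0.5462 -0.2066  0.109 ] 0.7 [368. 179.]
weight_mid [0.4133 0.2884 0.021 ] 0.61 [161. 242.]
pan_left_spot [ 5.218e-01 -4.000e-04  1.285e-01] 0.81 [280. 190.]
pan_right_spot [ 0.5441 -0.2083  0.1126] 0.88 [369. 180.]
tin_a_mid [ 0.6295 -0.1989  0.1326] 0.8 [366. 141.]
```

View pics/scene0.png

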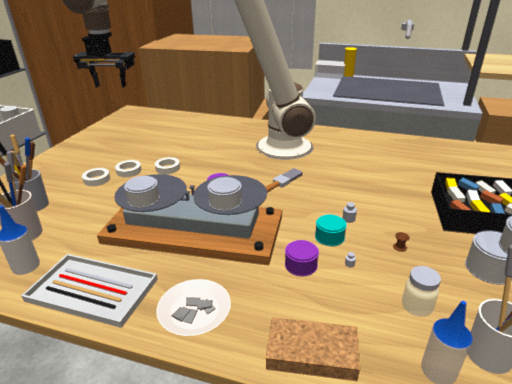

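View pics/top0.png

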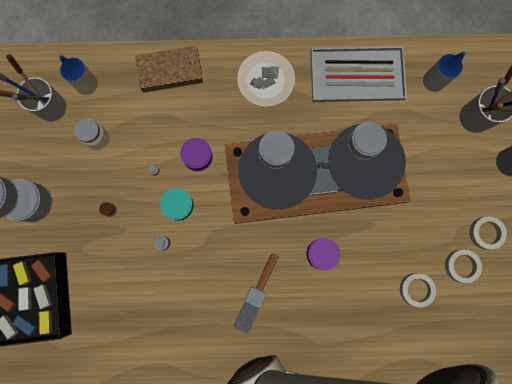

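Scene: the left pan (236,183) is the raised one and the right pan (159,180) has sunk. The networks agree, giving z of 0.1285 against 0.113.

Candidates for the weight:
- steel knobbed weight at scene (350,212) / top (161,242)
- smaller steel weight at scene (350,260) / top (153,170)
- brown knob at scene (401,241) / top (107,209)
- the network's false hit, the tin on the right pan at top (368,179)

I choose the first and will check it in a crop.

Run:
```python
from station import r
import cv2,numpy as np
im=cv2.imread('pics/scene0.png')[190:280,310:430];a=cv2.resize(im,None,fx=5,fy=5,interpolation=cv2.INTER_CUBIC)
cv2.imwrite('pics/crop1.png',a)
P={}
for c in ['scene','top']:
    k=r.calibration(c);K=np.array(k['camera_matrix']);T=np.array(k['world_from_camera'])
    P[c]=(K,T); r.capture(c)
    for d in r.cut_out(c,'weight_mid')[:3]:
        ys,xs=np.nonzero(d['pixels']);print(c,d['confidence'],xs.mean(),ys.mean(),xs.min(),xs.max(),ys.min(),ys.max())
        for z in (0.025,):
            v=T[:3,:3]@[ (xs.mean()-K[0,2])/K[0,0],-(ys.mean()-K[1,2])/K[0,0],-1];o=T[:3,3];print((o+v*(z-o[2])/v[2]).round(4))
    for d in r.cut_out(c,'pan_left_spot')[:3]:
        ys,xs=np.nonzero(d['pixels']);print('pan',c,d['confidence'],xs.min(),xs.max(),ys.min(),ys.max())
```

```text
scene 0.73 349.4076923076923 212.25384615384615 342 357 202 222
[0.4169 0.2862 0.025 ]
pan scene 0.71 189 267 175 215
top 0.64 161.9712918660287 243.52631578947367 154 170 236 251
[0.4097 0.2847 0.025 ]
top 0.37 277.8686599038975 176.41751201281366 239 322 135 209
[ 0.571  -0.0042  0.025 ]
top 0.24 367.12820512820514 140.25915750915752 349 386 122 159
[ 0.6591 -0.232   0.025 ]
pan top 0.98 239 323 134 209
```

View pics/crop1.png

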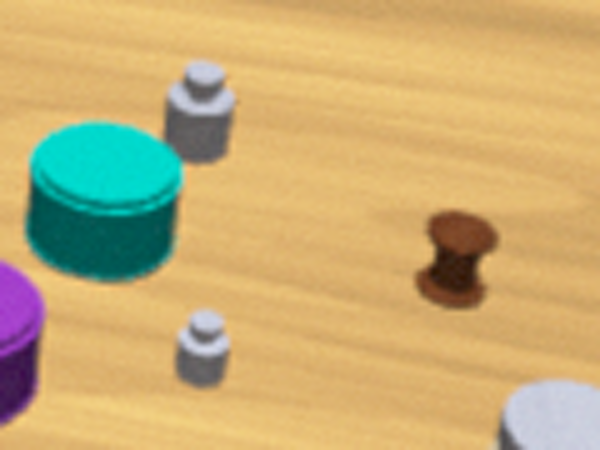

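The crop shows it: the weight at crop (200,110) is the larger, steel one. The one at (203,348) is smaller, and the brown spool is no match. I'll move towards it, around the base.

Emit:
{"api": "carry_out", "payload": {
  "steps": [
    [[-3,2.8,-0.3],2],
    [[-7,6.5,-1],4],
    [[-10.5,9.7,-1.5],6],
    [[-14,13,-2],8],
    [[-17.5,16.2,-3],8.6],
    [[-21,19.5,-3],8.6],
    [[-24.5,22.7,-3],8.6],
    [[-28,26,-3],8.6],
    [[-31.5,29.2,-3],8.6],
    [[-35,32.4,-3],8.6],
    [[-38,35.2,-3],8.6],
    [[-40,37,-3],8.6],
    [[-40,37,-3],8.6],
    [[-40,37,-3],8.6]
  ],
  "gripper": 1
}}

```text
time_s: 2.2
tcp_pos: [0.449, -0.1528, 0.2525]
ee_rot: [[-0.996, -0.09, -0.0], [-0.09, 0.996, -0.0], [0.0, -0.0, -1.0]]
wrist_force: [0.8, -0.0, 0.2]
gripper_width: 1.003
```

Emit:
{"api": "carry_out", "payload": {
  "steps": [
    [[0,3,0],0],
    [[0,7,0],0],
    [[0,11,0],0],
    [[0,15,0],0],
    [[0,19,0],0],
    [[0,23,0],0],
    [[0,27,0],0],
    [[0,31,0],0],
    [[0,35,1],0],
    [[0,38.5,2],0],
    [[-0.2,41.5,4],0],
    [[-0.4,43.5,6],0],
    [[-0.4,44.1,7],0],
    [[-0.4,44.1,7],0],
    [[-0.4,44.1,7],0]
  ]
}}

```text
time_s: 3.7
tcp_pos: [0.4138, 0.2858, 0.1831]
ee_rot: [[-0.996, -0.089, 0.0], [-0.089, 0.996, -0.0], [-0.0, -0.0, -1.0]]
wrist_force: [0.0, 0.1, 0.6]
gripper_width: 1.005
```

```bash
cat > h.py <<'E'
from station import r
import cv2,numpy as np
def ray(c,u,v,z):
    k=r.calibration(c);K=np.array(k['camera_matrix']);T=np.array(k['world_from_camera'])
    d=T[:3,:3]@[(u-K[0,2])/K[0,0],-(v-K[1,2])/K[1,1],-1];o=T[:3,3];return (o+d*(z-o[2])/d[2]).round(4)
def proj(c,p):
    k=r.calibration(c);K=np.array(k['camera_matrix']);T=np.array(k['world_from_camera'])
    p=np.linalg.inv(T)@np.append(p,1);q=K@[p[0],-p[1],-p[2]];return (q[:2]/q[2]).round(1)
E
python3 - <<'E'
from h import *
s=r.sense();print(s['time_s'],s['tcp_pos'])
im=r.capture('wrist');cv2.imwrite('pics/w1.png',im[:,:,::-1])
print(r.calibration('wrist')['world_from_camera'].round(3))
for d in r.place_of('wrist','weight_mid')[:3]: print(d,proj('wrist',d['centre']))
for d in r.cut_out('wrist','weight_mid')[:3]:
    ys,xs=np.nonzero(d['pixels']);print(d['confidence'],xs.min(),xs.max(),ys.min(),ys.max())
    print(ray('wrist',xs.mean(),ys.mean(),.03))
E
```

```text
3.7 [0.41375941 0.2857744  0.18307846]
[[-0.088 -0.967 -0.24   0.348]
 [ 0.996 -0.085 -0.023  0.281]
 [ 0.002 -0.241  0.971  0.345]
 [ 0.     0.     0.     1.   ]]
{'centre': [0.4099, 0.2878, 0.0259], 'confidence': 0.95} [262. 165.]
0.73 245 281 145 185
[0.4094 0.289  0.03  ]
```

View pics/w1.png

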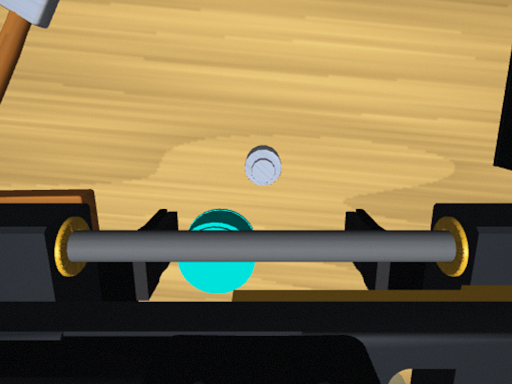

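The wrist view shows the larger weight at (262,166), centred between the open fingers, with the turquoise tin at (218,250) clear of them. I'll descend and grip the body.

Emit:
{"api": "carry_out", "payload": {
  "steps": [
    [[0.1,0.1,2],0],
    [[0.3,0.2,5],0],
    [[0.3,0.2,8],0],
    [[0.3,0.2,10.5],0],
    [[0.3,0.2,12.5],0],
    [[0.3,0.2,14],0],
    [[0.3,0.2,15.5],0],
    [[0.3,0.2,16.5],0],
    [[0.3,0.2,17.2],0],
    [[0.3,0.2,17.5],0],
    [[0.3,0.2,17.5],0],
    [[0.3,0.2,17.5],0]
  ]
}}

```text
time_s: 5.05
tcp_pos: [0.4112, 0.2886, 0.0093]
ee_rot: [[-0.996, -0.089, 0.002], [-0.089, 0.996, 0.002], [-0.002, 0.002, -1.0]]
wrist_force: [0.2, -0.3, 0.3]
gripper_width: 1.004
```

Emit:
{"api": "carry_out", "payload": {
  "steps": [
    [[0,0,0],0],
    [[0,0,0],0],
    [[0,0,0],0],
    [[0,0,0],0],
    [[0,0,0],0],
    [[0,0,0],0],
    [[0,0,0],0],
    [[0,0,0],0],
    [[0,0,0],0],
    [[0,0,0],0]
  ],
  "gripper": -1
}}

```text
time_s: 6.05
tcp_pos: [0.4111, 0.2882, 0.0092]
ee_rot: [[-0.996, -0.089, 0.002], [-0.089, 0.996, 0.002], [-0.002, 0.002, -1.0]]
wrist_force: [-0.3, -2.2, 0.8]
gripper_width: 0.407
```

Grip is at 35.4 mm, matching the 36 mm body. Lifting.

Emit:
{"api": "carry_out", "payload": {
  "steps": [
    [[0,0,-0.5],0],
    [[0,0,-2],0],
    [[0,0,-4.5],0],
    [[0,0,-8],0],
    [[0,0,-12],0],
    [[0,0,-16],0],
    [[0,0,-19],0],
    [[0,0,-20.5],0],
    [[0,0,-21],0],
    [[0,0,-21],0]
  ]
}}

```text
time_s: 7.05
tcp_pos: [0.4104, 0.2877, 0.2191]
ee_rot: [[-0.996, -0.089, 0.001], [-0.089, 0.996, 0.002], [-0.001, 0.002, -1.0]]
wrist_force: [0.1, 0.3, -4.2]
gripper_width: 0.407
```

Run:
```python
from h import *
s=r.sense();print(s['time_s'],s['tcp_pos'],s['wrist_force'],s['gripper_width'])
for c in ['top','scene']:
  k=r.calibration(c)
  acc={}
  for i in range(3):
    r.capture(c)
    for t in ['pan_left_spot','pan_right_spot','tin_a_mid','tin_b_mid']:
        acc.setdefault(t,[]).append([(np.round(d['centre'],4).tolist(),round(d['confidence'],2)) for d in r.place_of(c,t)[:3]])
    if i==0:
      for t in ['pan_left_spot','pan_right_spot','tin_a_mid']:
       for d in r.cut_out(c,t)[:3]:
        m=d['pixels'].astype(np.uint8)
        pts=max(cv2.findContours(m,0,2)[0],key=cv2.contourArea)
        (u,v),ax,an=cv2.fitEllipse(cv2.convexHull(pts))
        z={'pan_left_spot':.129,'pan_right_spot':.111}.get(t,.16)
        print(c,t,d['confidence'],round(u),round(v),np.round(ax,1),ray(c,u,v,z))
  for t in acc: print(c,t,acc[t][0],acc[t][-1])
```

```text
7.05 [0.41038314 0.28773809 0.21912054] [ 0.07587977  0.30850496 -4.2164585 ] 0.40714208200889745
top pan_left_spot 0.62 279 171 [75.8 82.1] [0.5665 0.0011 0.129 ]
top pan_right_spot 0.75 366 161 [74.8 80.6] [ 0.5883 -0.2022  0.111 ]
top tin_a_mid 0.81 367 140 [34.8 39.7] [ 0.6252 -0.1942  0.16  ]
top pan_left_spot [([0.5201, 0.0005, 0.1298], 0.95)] [([0.5167, -0.0022, 0.1319], 0.87), ([0.5458, -0.208, 0.1097], 0.63)]
top pan_right_spot [([0.5472, -0.2095, 0.1129], 0.91)] [([0.5467, -0.2075, 0.1103], 0.74)]
top tin_a_mid [([0.6275, -0.1986, 0.1357], 0.83)] [([0.6285, -0.2003, 0.1353], 0.98)]
top tin_b_mid [([0.6268, 0.2003, 0.0264], 0.82), ([0.3806, -0.109, 0.0282], 0.77), ([0.6094, 0.0074, 0.1523], 0.69)] [([0.6243, 0.199, 0.0245], 0.94), ([0.6124, 0.0102, 0.1472], 0.88), ([0.3813, -0.1093, 0.0258], 0.62)]
scene pan_left_spot 0.43 142 191 [33.6 37.3] [ 0.625  -0.2049  0.129 ]
scene pan_right_spot 0.85 152 194 [36.1 75. ] [ 0.6023 -0.1941  0.111 ]
scene pan_right_spot 0.28 225 194 [35.2 37.7] [ 0.5506 -0.0167  0.111 ]
scene tin_a_mid 0.88 142 192 [32.7 37.5] [ 0.6702 -0.1727  0.16  ]
scene pan_left_spot [([0.5227, 0.0003, 0.1311], 0.84), ([0.6134, 0.0088, 0.1548], 0.68)] [([0.526, -0.0003, 0.1279], 0.96)]
scene pan_right_spot [([0.5399, -0.2096, 0.1156], 0.63), ([0.5243, -0.0007, 0.1295], 0.38), ([0.6125, 0.0048, 0.1554], 0.28)] [([0.5413, -0.2102, 0.1165], 0.86)]
scene tin_a_mid [([0.6289, -0.1988, 0.1349], 0.66)] [([0.6301, -0.1956, 0.136], 0.91)]
scene tin_b_mid [([0.5057, 0.2527, 0.0235], 0.84), ([0.6099, 0.0052, 0.1557], 0.65), ([0.3786, -0.1094, 0.0226], 0.51)] [([0.6112, 0.0074, 0.1498], 0.92), ([0.6277, 0.1993, 0.0256], 0.68), ([0.5057, 0.2479, 0.0294], 0.56)]
```

Left spot is at (0.522, 0.000, ~0.129): the direct estimates, the pan ellipse (−45 mm) and the tin (−87 mm) all agree. I'll move above it.

Emit:
{"api": "carry_out", "payload": {
  "steps": [
    [[-0.5,-1.5,0],0],
    [[-1.2,-4,0],0],
    [[-2.1,-7.5,0],0],
    [[-3.2,-11,0],0],
    [[-4.2,-14.5,0],0],
    [[-5.2,-18,0],0],
    [[-6.2,-21.5,0],0],
    [[-7.2,-25,0],0],
    [[-8,-27.5,0.5],0],
    [[-8.4,-29,1.5],0],
    [[-8.5,-29.6,2.5],0],
    [[-8.6,-29.7,3],0],
    [[-8.6,-29.7,3],0],
    [[-8.6,-29.7,3],0]
  ]
}}

```text
time_s: 10.25
tcp_pos: [0.5229, 0.0003, 0.1891]
ee_rot: [[-0.996, -0.09, 0.002], [-0.09, 0.996, 0.002], [-0.002, 0.001, -1.0]]
wrist_force: [1.0, 0.8, -2.9]
gripper_width: 0.404
```

Run:
```python
from h import *
s=r.sense();print(s['time_s'],s['tcp_pos'],s['wrist_force'],s['gripper_width'])
for c in ['wrist','scene']:
  im=r.capture(c)[:,:,::-1]
  if c=='scene': im=cv2.resize(im[110:260,90:310],None,fx=3.5,fy=3.5,interpolation=cv2.INTER_CUBIC)
  cv2.imwrite(f'pics/{c}2.png',im)
  for t in ['pan_left_spot','weight_mid']:
    for d in r.place_of(c,t)[:2]: print(c,t,np.round(d['centre'],4),d['confidence'])
```

```text
10.25 [5.22885196e-01 2.96497804e-04 1.89117365e-01] [ 1.01524575  0.82922577 -2.94135565] 0.4038182986435809
wrist pan_left_spot [0.5243 0.0017 0.13  ] 0.81
wrist weight_mid [ 0.523  -0.0006  0.2071] 0.93
scene pan_left_spot [0.5219 0.0007 0.1286] 0.7
scene pan_left_spot [ 0.6297 -0.1998  0.1371] 0.5
scene weight_mid [0.5243 0.0006 0.2048] 0.55
```

View pics/scene2.png

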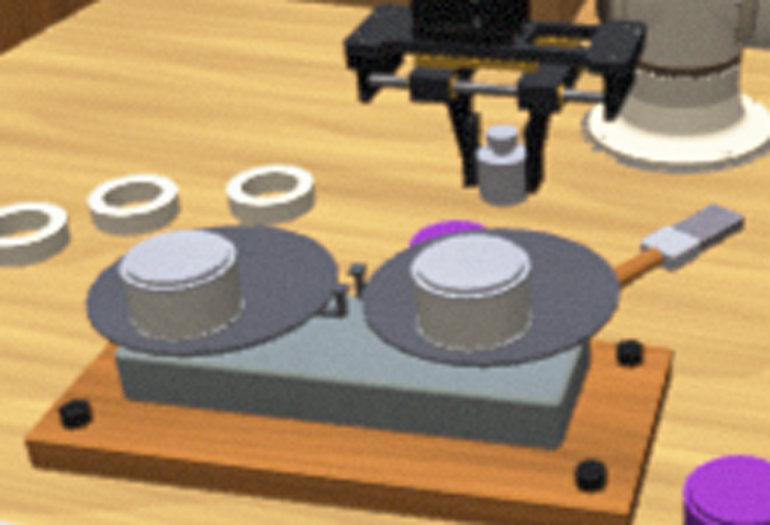

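View pics/wrist2.png

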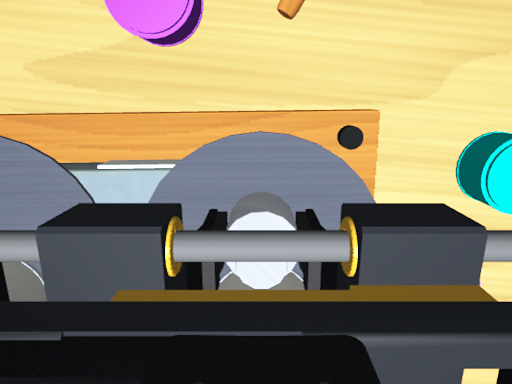

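The scene crop shows the weight at (502,165), held upright over the front of the left pan. The left pan and the two tins are undisturbed. Now a slow descent.

Emit:
{"api": "carry_out", "payload": {
  "steps": [
    [[0,0,1],0],
    [[0,0,2.2],0],
    [[0,0,3.2],0],
    [[0,0,3.9],0],
    [[0,0,4.3],0],
    [[0,0,4.5],0],
    [[0,0,4.6],0],
    [[0,0,4.6],0],
    [[0,0,4.6],0]
  ]
}}

```text
time_s: 11.45
tcp_pos: [0.5233, 0.0002, 0.1436]
ee_rot: [[-0.996, -0.09, 0.003], [-0.09, 0.996, 0.002], [-0.003, 0.002, -1.0]]
wrist_force: [0.7, -0.3, -2.6]
gripper_width: 0.405
```

Emit:
{"api": "carry_out", "payload": {
  "steps": [
    [[0,0,0.05],0],
    [[0,0,0.1],0],
    [[0,0,0.15],0],
    [[0,0,0.2],0],
    [[0,0,0.2],0]
  ]
}}

```text
time_s: 11.95
tcp_pos: [0.5232, 0.0002, 0.1416]
ee_rot: [[-0.996, -0.09, 0.003], [-0.09, 0.996, 0.002], [-0.003, 0.002, -1.0]]
wrist_force: [0.5, -0.0, -3.8]
gripper_width: 0.406
```

Emit:
{"api": "carry_out", "payload": {
  "steps": [
    [[0,0,0.05],0],
    [[0,0,0.1],0],
    [[0,0,0.15],0],
    [[0,0,0.15],0]
  ]
}}

```text
time_s: 12.35
tcp_pos: [0.5232, 0.0002, 0.14]
ee_rot: [[-0.996, -0.09, 0.003], [-0.09, 0.996, 0.002], [-0.003, 0.002, -1.0]]
wrist_force: [0.0, 0.7, -3.7]
gripper_width: 0.406
```

Emit:
{"api": "carry_out", "payload": {
  "steps": [
    [[0,0,0.05],0],
    [[0,0,0.1],0],
    [[0,0,0.1],0]
  ]
}}

```text
time_s: 12.65
tcp_pos: [0.5231, 0.0002, 0.1388]
ee_rot: [[-0.996, -0.09, 0.002], [-0.09, 0.996, 0.002], [-0.003, 0.002, -1.0]]
wrist_force: [-0.8, 0.1, -1.7]
gripper_width: 0.407
```

Emit:
{"api": "carry_out", "payload": {
  "steps": [
    [[0,0,0.05],0],
    [[0,0,0.1],0],
    [[0,0,0.1],0]
  ]
}}

```text
time_s: 12.95
tcp_pos: [0.5232, 0.0002, 0.138]
ee_rot: [[-0.996, -0.09, 0.003], [-0.09, 0.996, 0.002], [-0.003, 0.002, -1.0]]
wrist_force: [0.9, 1.2, -2.3]
gripper_width: 0.407
```

Emit:
{"api": "carry_out", "payload": {
  "steps": [
    [[0,0,0.05],0],
    [[0,0,0.1],0],
    [[0,0,0.1],0]
  ]
}}

```text
time_s: 13.25
tcp_pos: [0.5232, 0.0002, 0.137]
ee_rot: [[-0.996, -0.09, 0.003], [-0.09, 0.996, 0.002], [-0.003, 0.002, -1.0]]
wrist_force: [-1.1, -0.3, -1.3]
gripper_width: 0.408
```

Emit:
{"api": "carry_out", "payload": {
  "steps": [
    [[0,0,0.05],0],
    [[0,0,0.1],0],
    [[0,0,0.1],0]
  ]
}}

```text
time_s: 13.55
tcp_pos: [0.5232, 0.0002, 0.136]
ee_rot: [[-0.996, -0.09, 0.003], [-0.09, 0.996, 0.002], [-0.003, 0.002, -1.0]]
wrist_force: [-0.1, 0.6, -1.1]
gripper_width: 0.408
```

Emit:
{"api": "carry_out", "payload": {
  "steps": [
    [[0,0,0.05],0],
    [[0,0,0.1],0],
    [[0,0,0.1],0]
  ]
}}

```text
time_s: 13.85
tcp_pos: [0.5232, 0.0002, 0.1349]
ee_rot: [[-0.996, -0.09, 0.003], [-0.09, 0.996, 0.002], [-0.003, 0.002, -1.0]]
wrist_force: [-0.4, 0.3, -1.2]
gripper_width: 0.408
```

Run:
```python
from h import *
f=[]
for i in range(4):
  f.append(r.sense()['wrist_force'][2]); im=r.capture('scene')[:,:,::-1]
  print([(t,np.round(d['centre'],4).tolist()) for t in ['pan_left_spot','pan_right_spot'] for d in r.place_of('scene',t)[:1]])
print(np.round(f,2),r.sense()['time_s'])
cv2.imwrite('pics/scene3.png',cv2.resize(im[110:260,90:310],None,fx=3.5,fy=3.5,interpolation=cv2.INTER_CUBIC))
```

```text
[('pan_left_spot', [0.5238, -0.0016, 0.1272]), ('pan_right_spot', [0.5379, -0.21, 0.1182])]
[('pan_left_spot', [0.5214, 0.0012, 0.1251]), ('pan_right_spot', [0.5389, -0.2107, 0.117])]
[('pan_left_spot', [0.5217, 0.0011, 0.1258]), ('pan_right_spot', [0.5411, -0.2135, 0.1194])]
[('pan_left_spot', [0.5223, -0.0013, 0.125]), ('pan_right_spot', [0.5402, -0.2092, 0.117])]
[-1.16 -0.97 -0.93 -1.23] 14.45
```

View pics/scene3.png

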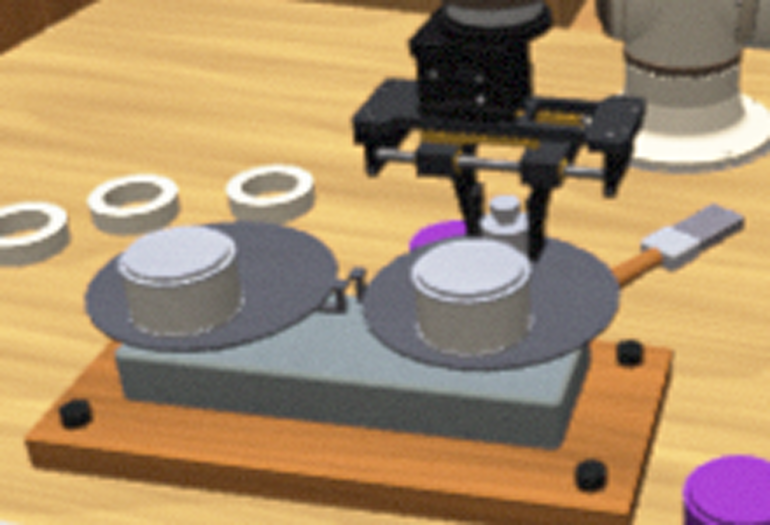

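The crop shows the weight at (505,225) on the pan. The left pan has begun to sink (~0.1255) and the right to rise (~0.118), with the force reduced to −1 N, so it is in contact. I'll ride it down almost to level, then open.

Emit:
{"api": "carry_out", "payload": {
  "steps": [
    [[0,0,0.05],0],
    [[0,0,0.1],0],
    [[0,0,0.15],0],
    [[0,0,0.2],0],
    [[0,0,0.25],0],
    [[0,0,0.3],0],
    [[0,0,0.35],0],
    [[0,0,0.4],0],
    [[0,0,0.4],0],
    [[0,0,0.4],0]
  ]
}}

```text
time_s: 15.45
tcp_pos: [0.5232, 0.0002, 0.1309]
ee_rot: [[-0.996, -0.09, 0.003], [-0.09, 0.996, 0.002], [-0.003, 0.002, -1.0]]
wrist_force: [-1.1, 0.6, -1.8]
gripper_width: 0.404
```

Emit:
{"api": "carry_out", "payload": {
  "steps": [
    [[0,0,0],0],
    [[0,0,0],0],
    [[0,0,0],0],
    [[0,0,0],0],
    [[0,0,0],0],
    [[0,0,0],0],
    [[0,0,0],0],
    [[0,0,0],0],
    [[0,0,0],0],
    [[0,0,0],0]
  ],
  "gripper": 1
}}

```text
time_s: 16.45
tcp_pos: [0.5232, 0.0002, 0.1309]
ee_rot: [[-0.996, -0.09, 0.003], [-0.09, 0.996, 0.002], [-0.003, 0.002, -1.0]]
wrist_force: [-0.8, -1.0, -0.3]
gripper_width: 0.997
```

Emit:
{"api": "carry_out", "payload": {
  "steps": [
    [[0,0,-0.5],0],
    [[0,0,-1.5],0],
    [[0,0,-3],0],
    [[0,0,-5],0],
    [[0,0,-7.5],0],
    [[0,0,-10],0],
    [[0,0,-12],0],
    [[1,0,-13],0],
    [[3,0,-14],0],
    [[6,0,-14],0],
    [[9,0,-14],0],
    [[11,0,-14],0],
    [[12,0,-14],0],
    [[12,0,-14],0],
    [[12,0,-14],0]
  ]
}}

```text
time_s: 17.95
tcp_pos: [0.4038, -0.0107, 0.2708]
ee_rot: [[-0.996, -0.09, 0.004], [-0.09, 0.996, 0.002], [-0.004, 0.002, -1.0]]
wrist_force: [-0.1, -0.5, -0.1]
gripper_width: 1.0
```

Run:
```python
from h import *
s=r.sense();print(s['time_s'],s['tcp_pos'],s['wrist_force'])
for c in ['scene','top']:
  for i in range(3):
    im=r.capture(c)[:,:,::-1]
    print(c,[(t,np.round(d['centre'],4).tolist()) for t in ['pan_left_spot','pan_right_spot','weight_mid','tin_a_mid'] for d in r.place_of(c,t)[:1]])
  if c=='scene':cv2.imwrite('pics/scene4.png',cv2.resize(im[110:260,90:310],None,fx=3.5,fy=3.5,interpolation=cv2.INTER_CUBIC))
  else: cv2.imwrite('pics/top4.png',cv2.resize(im[100:230,215:420],None,fx=3.5,fy=3.5,interpolation=cv2.INTER_CUBIC))
```

```text
17.95 [ 0.40380663 -0.01066608  0.27083876] [-0.1281341  -0.51359383 -0.08193082]
scene [('pan_left_spot', [0.5198, -0.0019, 0.1197]), ('pan_right_spot', [0.538, -0.2109, 0.1231]), ('weight_mid', [0.5258, 0.0012, 0.1433]), ('tin_a_mid', [0.63, -0.1969, 0.1463])]
scene [('pan_left_spot', [0.5242, -0.001, 0.1187]), ('pan_right_spot', [0.5397, -0.2101, 0.1253]), ('weight_mid', [0.5272, 0.0044, 0.145]), ('tin_a_mid', [0.6277, -0.1996, 0.1417])]
scene [('pan_left_spot', [0.5214, 0.0006, 0.1211]), ('pan_right_spot', [0.5411, -0.2087, 0.1212]), ('weight_mid', [0.5261, 0.0038, 0.1444]), ('tin_a_mid', [0.6289, -0.1993, 0.1457])]
top [('pan_left_spot', [0.5185, 0.0002, 0.1213]), ('pan_right_spot', [0.5446, -0.2048, 0.1188]), ('weight_mid', [0.5239, 0.0017, 0.1428]), ('tin_a_mid', [0.6276, -0.1975, 0.1457])]
top [('pan_left_spot', [0.5192, -0.0022, 0.1226]), ('pan_right_spot', [0.5474, -0.2093, 0.1204]), ('weight_mid', [0.5286, 0.0036, 0.1391]), ('tin_a_mid', [0.6286, -0.2001, 0.1457])]
top [('pan_left_spot', [0.5216, -0.0016, 0.1213]), ('pan_right_spot', [0.5445, -0.2077, 0.1195]), ('weight_mid', [0.5247, -0.0006, 0.1414]), ('tin_a_mid', [0.6289, -0.1978, 0.1444])]
```

View pics/scene4.png

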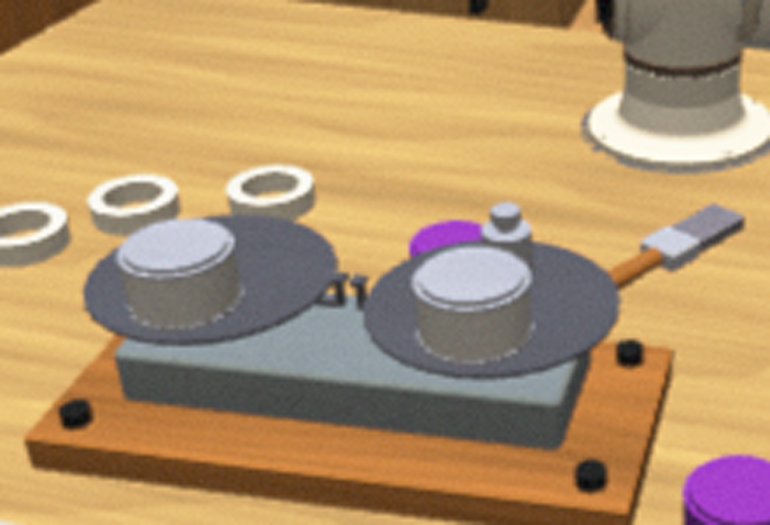

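View pics/top4.png

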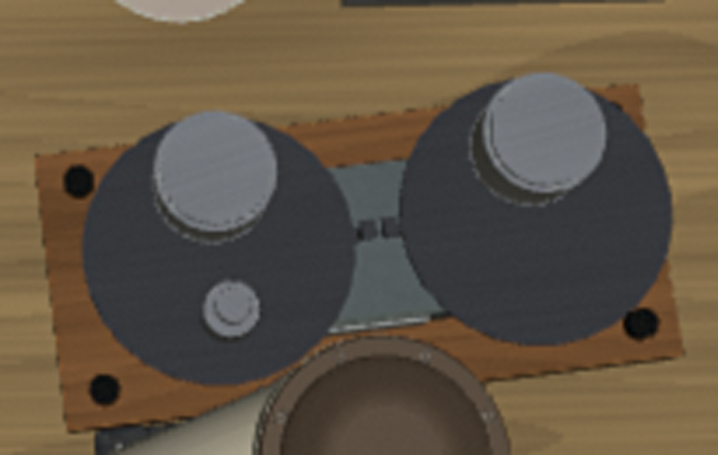

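The pictures show the pointers aligned, the weight upright at top crop (232,308) and both tins in place. One settling check, then hand in.

Emit:
{"api": "carry_out", "payload": {
  "steps": [
    [[0,0,0],0],
    [[0,0,0],0],
    [[0,0,0],0],
    [[0,0,0],0],
    [[0,0,0],0],
    [[0,0,0],0],
    [[0,0,0],0],
    [[0,0,0],0],
    [[0,0,0],0],
    [[0,0,0],0]
  ]
}}

```text
time_s: 20.45
tcp_pos: [0.4033, -0.0108, 0.2706]
ee_rot: [[-0.996, -0.09, 0.003], [-0.09, 0.996, 0.002], [-0.003, 0.002, -1.0]]
wrist_force: [0.5, -0.2, 0.4]
gripper_width: 0.994
```

Run:
```python
from h import *
L=[];R=[]
for i in range(4):
  im=r.capture('scene')[:,:,::-1]
  for t,a in (('pan_left_spot',L),('pan_right_spot',R)):
    for d in r.place_of('scene',t)[:1]: a.append(np.round(d['centre'],4))
print(L,R)
old=cv2.imread('pics/scene4.png');new=cv2.resize(im[110:260,90:310],None,fx=3.5,fy=3.5,interpolation=cv2.INTER_CUBIC)
g=lambda a:cv2.cvtColor(a[195:380,80:630],cv2.COLOR_BGR2GRAY).astype(np.float32)
print('pan shift px (x3.5)',[cv2.phaseCorrelate(g(old)[:,a:b].copy(),g(new)[:,a:b].copy()) for a,b in((0,260),(280,550))])
print(r.sense()['time_s'])
ok=abs(np.mean(L,0)[2]-np.mean(R,0)[2])<.006
if ok: print(r.finish_job())
```

```text
[array([ 0.5236, -0.0012,  0.1191]), array([ 5.249e-01, -1.000e-04,  1.206e-01]), array([0.5236, 0.0009, 0.1179]), array([ 0.5218, -0.0032,  0.1219])] [array([ 0.5385, -0.2122,  0.1258]), array([ 0.538 , -0.2091,  0.1244]), array([ 0.5416, -0.2118,  0.1269]), array([ 0.5386, -0.2098,  0.122 ])]
pan shift px (x3.5) [((-0.02371786719368174, -0.013194877207268974), 0.838231149867729), ((-0.02293149283980256, -0.03086672631091858), 0.8348466837847675)]
21.05
the job is handed in; nothing more can be done
None
```

I took the larger steel weight from the table and set it upright on the raised left pan, in the free space in front of the tin. I lowered it until it touched, rode the pan down to nearly level, then let go and moved the arm clear. The job was handed in at about 21 s.

**Level:** In the last pictures the two pointers line up, and the pans did not move between checks about 2 s apart (image shift under 0.05 px). The network heights disagreed slightly. The scene camera gave left about 0.120 m and right about 0.125 m, but it also read the right pan about 3 mm high before the weight went on. The top camera gave left about 0.122 m and right about 0.120 m. I take this as level within the networks' error of about 4 mm.

**Placing:** The last estimates put the weight within about 5 mm of the spot. Both tins are still where they stood, and the gripper was open and touching nothing.

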